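# Free and re-seat a display panel in the edging clamp

### The job

The foam display panel in the bench edging clamp was clamped short of its back stop. Run a fingertip along the back edge of the clamp, on the side away from the robot, to find the notch hidden there, and press the catch inside it until the clamp bar springs up. Then push the panel fully home and square against the back stop, pushing only (lift nothing), and leave the other things on the table where they are.

Things in the scene. Friction and masses are not known exactly. Their poses are not given: they have to be found in the camera images.
- edging_clamp: The edging clamp, fixed to the table: grey bed 106 x 380 mm, top 10 mm high, an aluminium beam along its far side. Origin: on the table top, half-way along; x points across it from front to back (away from the robot), y along it, z up. Bed: x -72 to 34 mm. Beam: x 8 to 34 mm, top z 48 mm; its front face x = 8 mm is the back stop. Guide pins at x -20, y +-165 mm, top z 77 mm.
- edge_left (a point): Left (+y) end of the exposed back edge: a black ledge behind the beam, x 34 to 56 mm, z 8 to 28 mm, open above; its flat upright back face is at x = 56 mm of the clamp. The point is on that face, z 20 mm; axes as the clamp's (+x = out of the face). A finger pointing down behind it lies against the face. Beyond this end a black cover stands 4 mm proud of the face.
- edge_right (a point): Right (-y) end of the exposed edge, as edge_left; 170 mm lie between. Somewhere between them (its middle within 50 mm of half-way, differing each time) is the one notch: 44 mm wide, open to the back and above, rounded at its mouth. The catch, 40 mm wide, z 10 to 27 mm, lies in it 7 mm deeper than the face. The beam hides the notch from the robot's side.
- catch (a joint): The catch in the notch: 0 m at rest, up to 0.007 m pressed fully in (towards the robot, -x of the clamp). Springs back by itself; pressing it takes 3 to 7 N. The clamp bar unlatches between 0.003 and 0.006 m.
- clamp_bar (a joint): Height of the clamp bar, an aluminium bar over the panel (x -45 to 4, y -183 to 183 mm of the clamp; top z 42 mm down, 54 mm up): 0 m latched down, 0.012 m sprung up. Down, its rubber pad holds the panel with about 8 N; up, it is over 8 mm clear of it. Once unlatched it rises and stays up.
- panel: The white foam display panel with a grey printed field, 100 mm (x) x 160 mm (y) x 10 mm, about 0.16 kg, lying flat on the bed of the clamp and partly under the clamp bar, its front edge standing out over the front of the bed. Origin: centre of its underside; +x points to the back stop, z up. At the start the middle of its back edge is 12 to 19 mm short of the stop and a little askew. Home: its back edge touches the stop along its length.
- front_edge (a point): Middle of the panel's front edge (the one towards the robot), at half its thickness; the place to push.
- corner_left (a point): The panel's left back corner, at half its thickness.
- corner_right (a point): The panel's right back corner, at half its thickness.
- glue_stick: Bystander: standing glue stick, 31 mm across, 96 mm high, right of the clamp. Origin: centre of its underside.
- pin_tin: Bystander: round tin 60 mm across, 32 mm high, in front of the clamp's right end. Origin: centre of its underside.
- masking_thin: Bystander: flat roll of masking tape, about 100 mm across, 24 mm high, right of the clamp. Origin: centre of its underside.
- paste_brush: Bystander: flat paste brush 48 x 190 x 14 mm, lying left of the clamp. Origin: centre of its underside; its length is its y axis.
- edge_strip: Bystander: white plastic edge strip 16 x 170 x 9 mm, lying in front of the clamp's left part. Origin: centre of its underside; its length is its y axis.
There are look-alikes about, which are no part of the job. Of the things like the panel, leave any that is orange; of the rest the larger one is meant.

How it is judged (in metres and radians):
On the way, in this order (a step that is already met when the one before it is completed fails the run):
1. a fingertip touches the back edge of the clamp from behind, the catch not yet pressed, the bar latched and the panel not shifted (contact force between the fingers and anything else above 0.5 N and x of the grasp point in the frame of edging_clamp between 0.052 and 0.13 m and y of the grasp point in the frame of edging_clamp between -0.12 and 0.12 m and height (world z) of the grasp point below 0.1 m and value of joint each of catch, clamp_bar below 0.002 m and distance of panel from where it was at the start of the episode below 0.006 m), for 0.02 s.
2. the clamp bar, unlatched by the catch, springs up, the panel not yet shifted (value of joint clamp_bar above 0.009 m and distance of panel from where it was at the start of the episode below 0.006 m), for 0.1 s.
At the end, for the whole second after the job is handed in: The clamp bar is up (over 10 mm) and the catch is out again; both back corners of the panel are within 3 mm of the back stop, the panel lies flat on the bed and at rest; the five bystanders are within 20 mm of where they stood (value of joint clamp_bar above 0.01 m and value of joint catch below 0.0015 m and x of corner_left in the frame of edging_clamp between 0.005 and 0.011 m and x of corner_right in the frame of edging_clamp between 0.005 and 0.011 m and angle between panel's own z axis and vertical below 0.03 rad and height (world z) of panel between 0.007 and 0.013 m and linear speed of panel below 0.01 m/s and distance of each of glue_stick, pin_tin, masking_thin, paste_brush, edge_strip from where it was at the start of the episode below 0.02 m); the robot touches nothing.
It fails at once if the panel is lifted off the bed (height (world z) of panel above 0.018 m or angle between panel's own z axis and vertical above 0.15 rad).
It fails at once if a bystander is shoved or lifted by more than 30 mm (distance of any of glue_stick, pin_tin, masking_thin, paste_brush, edge_strip from where it was at the start of the episode above 0.03 m).
It also fails if it takes over 67 s, if anything falls off the work surface, if the arm or the gripper's body presses on something with over 40 N, if the wrist force passes 120 N, or if a joint passes its speed limit or range.

### The arm

A 7-joint arm with a two-finger parallel gripper is mounted at the origin on the work surface; the furniture and walls round the work are solid. World frame = base frame: x ahead of the robot, y to its left, z up, the work surface at z = 0. Lengths are in m, angles in degrees, forces in N, time in s.
With the tool pointing down it reaches from about 0.425 to 0.875 m from the base axis. Payload 4.7 kg.
Tool frame: the origin (TCP) lies at the very end of the fingers, on their centre line; the grasp point (between the pads) lies 19 mm behind it; z points along the fingers, y is the line along which they close (so a half turn about z gives the same grasp; the last joint's range is limited). The gripper opens to 87 mm and grips with 3 to 60 N. Pads are 19 mm wide; open, the fingers measure 117 mm over their backs; the gripper's body (75 mm by 190 mm) begins 51 mm behind the grasp point.
Start: joints at [-63.764, 18.392, -4.016, 83.108, 1.295, 78.541, -3.26], TCP at [0.279, 0.587, 0.202] pointing down, gripper open.
Joint ranges: [-163.93, 163.93], [-17.29, 119.83], [-79.2, 71.16], [3.27, 140.29], [-89.18, 269.18], [5.43, 117.66], [-154.24, 154.24]. Speed limits (degrees/s): [147.25, 147.25, 180, 180, 180, 180, 180].

### API

Orientations are given as [roll, pitch, yaw] about the fixed x, y, z axes, in that order (R = Rz(yaw) Ry(pitch) Rx(roll)).
In Python, from cell import get_obs, eyes, env gives the robot as it stands.
- The arm moves only by the tool servo_tool, never from a script. Its argument "series" is a list that holds one entry, the list of rows, each a list of 7 numbers: the shift along the tool's x, y, z in units of 300 mm (1.0 is 300 mm), then the turn, a rotation vector about the tool's x, y, z in units of pi rad (1.0 is pi rad), then the opening, from 0 (shut) to 1 (fully open). In form: [[[tx, ty, tz, wx, wy, wz, gripper], ...]]. A call has 1 to 12 rows; each row is the pose to reach, as a shift and turn from the pose commanded when the call began, along the tool's axes at that moment, turning the shorter way round; what a row does not reach only later rows make up. A row lasts 1/12 s, in which the tool goes at most 41.7 mm and 7.16 degrees, less where a joint would pass 70% of its speed; a pose out of reach is approached as far as the arm can. A call with a number of a shift or a turn outside -1 to 1 is refused whole. A call with a gripper value outside its range is refused whole. The fingers move at their own pace and stop on an object; "grip_force" is the grip in N (left out, the last holds). Time passes only in rows, so rows that repeat a pose let the fingers close. It gives the time, the measured TCP pose, the force, the opening and the grip force at its end, in the units of the state.
- get_obs(): the state, without advancing time (a new reading comes with each control period).
- eyes.read_camera(name): name is "side" or "top"; returns a dict with "frame" (420x560x3 uint8, red, green, blue), "depth" (420x560 float32, m along the optical axis (not along the pixel's ray), 0 where there is no reading), "fx", "fy", "cx", "cy" (pixels), "origin" and "rotation" of the camera in the world. Camera axes: x right, y down, z forward; pixel columns grow to the right and rows downward; lengths in m; the calibration is good to about 2 mm. A picture is of the moment at which its call begins.
- env.sign_off(): hands the job in; it is judged then, once.
The state is a dict: "time_s": time; "qpos": joint angles; "joint_velocities": joint speeds; "effort": joint torques, N m; "tool_pos": TCP position; "tool_rot": TCP orientation; "force": force on the tool from outside, world axes, zero at the start; "wrist_torque": the same for the moment, N m; "grip_width": finger opening in m; "grasp_force": force on a finger pad.
Only numpy, scipy, OpenCV 4.12 (cv2) and the standard library are available. Lean on these libraries where they do the work, as an engineer would, in place of code of your own. Each camera call takes 0.05 s, during which the arm holds its last target. There are 200 camera calls.

## Working session

There is one attempt and no reset: what is moved stays moved. The work goes in short steps, Python scripts to look and compute and a tool call to move; the robot and the scene stay as the last step left them, time stands still between calls to the robot, and variables do not carry over. Pictures are saved under pics/ and viewed, at most 10 in all, crops included, and the job is handed in when it is done.

Besides the shell and the picture viewer there is one more tool, called after "Emit:" as name([rows], argument=value, ...), one row to a line, values as JSON. servo_tool: Moves the arm, as the interface text tells. Shifts and turns lie within -1 to 1; 1 stands for 300 mm of shift or pi rad of turn. Its arguments: {"type":"object","properties":{"series":{"type":"array"},"grip_force":{"type":"number"}},"required":["series"]}

```bash
mkdir -p pics; ls; cat > h.py <<'E'
import numpy as np, cv2
from cell import get_obs, eyes, env
def cam(n):
    c=eyes.read_camera(n); c['R']=np.array(c['rotation']); c['o']=np.array(c['origin']); return c
def ray(c,u,v,z):
    d=c['R']@np.array([(u-c['cx'])/c['fx'],(v-c['cy'])/c['fy'],1]); return c['o']+d*(z-c['o'][2])/d[2]
def cloud(c):
    v,u=np.mgrid[0:420,0:560]; D=c['depth']
    P=np.stack([(u-c['cx'])/c['fx']*D,(v-c['cy'])/c['fy']*D,D],-1)
    return P@c['R'].T+c['o']
def proj(c,p):
    q=c['R'].T@(np.array(p)-c['o']); return q[0]/q[2]*c['fx']+c['cx'],q[1]/q[2]*c['fy']+c['cy']
E
python3 - <<'E'
from h import *
for n in('top','side'):
    c=cam(n); cv2.imwrite(f'pics/{n}0.png',c['frame'][:,:,::-1]); print(n,c['o'],c['R'].round(3).tolist(),c['fx'])
    np.save(f'{n}0.npy',c,allow_pickle=True)
o=get_obs(); print(o)
E
```

```text
pics
top [0.34551927 0.02767857 1.45950394] [-174.089, 0.698, -91.46] 482.8546218976487
side [-0.12898512 -0.94008397  0.64805084] [-117.099, 0.557, -34.124] 483.835209493104
{'time_s': 0.1, 'qpos': array([-63.7667907 ,  18.43445472,  -4.0157382 ,  83.16773764,
         1.29670421,  78.54086137,  -3.25931679]), 'joint_velocities': array([ 0.01230333, -0.12389551,  0.1320966 , -0.22350284,  0.04212554,
       -0.055939  , -0.05057551]), 'effort': array([ 5.51292669e-04, -4.92574668e+01, -4.05105958e-01, -3.13395917e+01,
       -6.41643419e-02,  3.95620940e-02,  5.40233782e-05]), 'tool_pos': array([0.27889514, 0.586541  , 0.20077654]), 'tool_rot': array([-1.79902274e+02,  7.05810614e-03,  1.54577607e+02]), 'force': array([-0.749008  , -0.13680386,  0.00306745]), 'wrist_torque': array([0.04026267, 0.06460625, 0.0213113 ]), 'grasp_force': 0.0, 'grip_width': 0.08729896680312155}
```

View pics/top0.png

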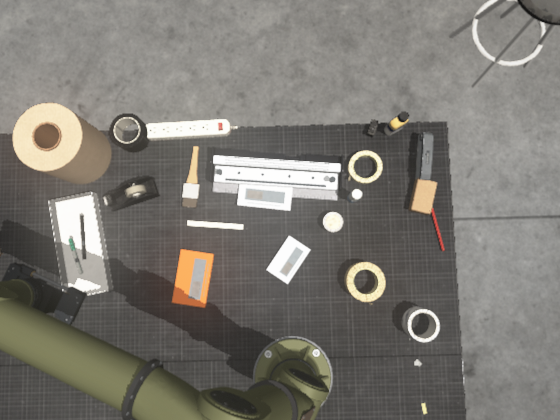

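View pics/side0.png

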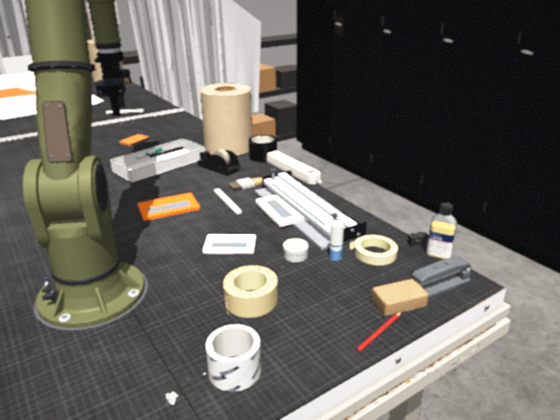

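Top view: the clamp is at about (276,176). There are three panel candidates: the white one in the clamp at (265,197), a smaller white one at (289,260), and an orange one at (194,278). I choose the larger white one, in the clamp. Next I check it in a close crop and measure.

```bash
sed -i "s/c\['R'\]=np.array(c\['rotation'\])/c['R']=Rotation.from_euler('xyz',c['rotation'],degrees=True).as_matrix()/; 1a from scipy.spatial.transform import Rotation" h.py
python3 - <<'E'
from h import *
c=cam('top'); I=c['frame'][:,:,::-1]
cv2.imwrite('pics/crop1.png',cv2.resize(I[140:225,180:370],None,fx=4.2,fy=4.2,interpolation=cv2.INTER_CUBIC))
P=cloud(c)
for u,v in [(265,197),(289,260),(276,165),(276,161),(276,157),(276,176),(333,222),(194,278),(230,250)]: print(u,v,P[v,u].round(4))
print(P[150:215,276].round(3).tolist())
s=cam('side');Q=cloud(s)
for u,v in [(278,209),(230,243),(300,205)]: print('side',u,v,Q[v,u].round(4))
E
```

```text
265 197 [0.5314 0.0671 0.022 ]
289 260 [3.416e-01 2.000e-04 7.000e-03]
276 165 [0.6225 0.0315 0.05  ]
276 161 [0.6363 0.0312 0.0414]
276 157 [0.6506 0.0309 0.0311]
276 176 [0.5905 0.0323 0.0443]
333 222 [ 0.4502 -0.1328  0.0311]
194 278 [0.2953 0.2857 0.0044]
230 250 [0.3761 0.1769 0.0009]
[[0.679, 0.03, 0.001], [0.674, 0.03, 0.008], [0.672, 0.031, 0.004], [0.662, 0.031, 0.036], [0.661, 0.031, 0.027], [0.658, 0.031, 0.027], [0.655, 0.031, 0.026], [0.651, 0.031, 0.031], [0.647, 0.031, 0.035], [0.641, 0.031, 0.05], [0.639, 0.031, 0.045], [0.636, 0.031, 0.041], [0.631, 0.031, 0.054], [0.629, 0.031, 0.049], [0.626, 0.031, 0.048], [0.622, 0.031, 0.05], [0.622, 0.032, 0.039], [0.616, 0.032, 0.053], [0.617, 0.032, 0.031], [0.612, 0.032, 0.04], [0.609, 0.032, 0.043], [0.605, 0.032, 0.044], [0.602, 0.032, 0.047], [0.599, 0.032, 0.045], [0.596, 0.032, 0.046], [0.594, 0.032, 0.043], [0.59, 0.032, 0.044], [0.587, 0.032, 0.048], [0.585, 0.032, 0.042], [0.582, 0.033, 0.042], [0.578, 0.033, 0.045], [0.575, 0.033, 0.046], [0.573, 0.033, 0.042], [0.569, 0.033, 0.047], [0.567, 0.033, 0.041], [0.564, 0.033, 0.043], [0.564, 0.033, 0.021], [0.561, 0.033, 0.02], [0.558, 0.033, 0.019], [0.555, 0.033, 0.022], [0.551, 0.033, 0.026], [0.549, 0.034, 0.02], [0.546, 0.034, 0.019], [0.543, 0.034, 0.021], [0.54, 0.034, 0.021], [0.537, 0.034, 0.021], [0.533, 0.034, 0.025], [0.531, 0.034, 0.022], [0.528, 0.034, 0.019], [0.524, 0.034, 0.025], [0.522, 0.034, 0.017], [0.519, 0.034, 0.022], [0.516, 0.034, 0.02], [0.512, 0.035, 0.023], [0.51, 0.035, 0.018], [0.506, 0.035, 0.022], [0.503, 0.035, 0.022], [0.5, 0.035, 0.026], [0.498, 0.035, 0.018], [0.496, 0.035, 0.003], [0.494, 0.035, -0.004], [0.49, 0.035, 0.003], [0.487, 0.035, 0.008], [0.485, 0.035, -0.006], [0.481, 0.035, 0.004]]
side 278 209 [0.5299 0.0625 0.0201]
side 230 243 [ 0.3416 -0.0015  0.0076]
side 300 205 [0.5691 0.012  0.0422]
```

View pics/crop1.png

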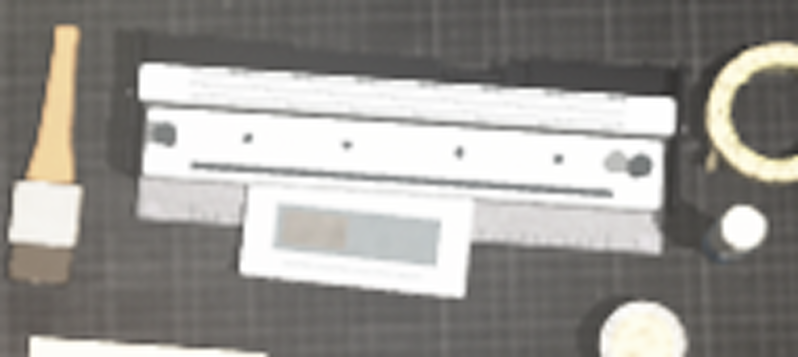

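The crop shows the panel with its grey field, about 160 mm wide and partly under the bar. The beam corners are at crop (140,63) and (676,97), and the pins at (165,133) and (639,165). The choice holds.

```bash

python3 - <<'E'
from h import *
c=cam('top')
f=lambda u,v:((u+.5)/4.2-.5+180,(v+.5)/4.2-.5+140)
R=lambda u,v,z:ray(c,*f(u,v),z)[:2]
n=dict(pinL=(165,133,.077),pinR=(639,165,.077),bTL=(140,63,.048),bTR=(676,97,.048),bFL=(140,99,.048),bFR=(676,134,.048),bedL=(138,218,.01),bedR=(661,252,.01),pL=(240,272,.02),pR=(466,297,.02))
W={k:R(*v) for k,v in n.items()}
for k,v in W.items(): print(k,v.round(4))
# refined edges: bed front, beam edges by gradient, top view
g=cv2.cvtColor(c['frame'],cv2.COLOR_RGB2GRAY).astype(float)
def edge(p,q,z,h=.010,N=60,sgn=0):
    out=[]
    d=(q-p)/np.linalg.norm(q-p); nn=np.array([-d[1],d[0]])
    if nn[0]<0: nn=-nn
    t=np.linspace(-h,h,81)
    for s in np.linspace(.06,.94,N):
        m=p+s*(q-p); L=np.array([proj(c,[*(m+nn*a),z]) for a in t],np.float32)
        pr=cv2.remap(g.astype(np.float32),L[:,:1],L[:,1:],cv2.INTER_LINEAR).ravel()
        gr=np.gradient(cv2.GaussianBlur(pr[None],(1,9),2).ravel())*(sgn or 1)
        if not sgn: gr=abs(gr)
        out.append(m+nn*t[np.argmax(gr)])
    out=np.array(out,np.float32)
    vx,vy,x0,y0=cv2.fitLine(out,cv2.DIST_HUBER,0,.001,.001).ravel()
    if vy<0:vx,vy=-vx,-vy
    return np.degrees(np.arctan2(-vx,vy)),x0,y0,vx/vy
for nm,a,b,z,s in(('beamback','bTL','bTR',.048,-1),('panelfront','pL','pR',.02,1),('bedfront','bedL','bedR',.01,0)):
    e=edge(W[a],W[b],z,sgn=s); print(nm,np.round(e,4),'x at y=.03:',e[1]+e[3]*(.03-e[2]))
# side view cloud check: bar/beam top
s=cam('side');Q=cloud(s)
sel=(Q[...,2]>.044)&(Q[...,2]<.053)&(Q[...,0]>.55)&(Q[...,0]<.68)&(Q[...,1]>-.2)&(Q[...,1]<.26)
p=Q[sel]; print(len(p),p.min(0),p.max(0)); r=cv2.minAreaRect(p[:,:2].astype(np.float32)); print(r)
E
```

```text
pinL [0.6033 0.1977]
pinR [ 0.5719 -0.1288]
bTL [0.6595 0.2184]
bTR [ 0.6244 -0.16  ]
bFL [0.6336 0.2187]
bFR [ 0.598 -0.159]
bedL [0.5541 0.2264]
bedR [ 0.5192 -0.1498]
pL [0.5117 0.1524]
pR [ 0.4894 -0.0085]
beamback [-5.5259  0.6425  0.0331  0.0967] x at y=.03: 0.6421546
panelfront [-7.6608  0.4954  0.0438  0.1345] x at y=.03: 0.49354115
bedfront [-5.2683  0.5389  0.0743  0.0922] x at y=.03: 0.5348576
675 [ 0.55338685 -0.16870641  0.04400016] [0.67851833 0.23127375 0.05134995]
((0.6105603575706482, 0.03174261748790741), (0.39813846349716187, 0.10066265612840652), 84.60903930664062)
```

Emit:
servo_tool([
  [[-0.12,-0.05,0,0,0,0.03,0],[-0.24,-0.1,0,0,0,0.06,0],[-0.36,-0.16,0,0,0,0.09,0],[-0.48,-0.21,0,0,0,0.12,0],[-0.6,-0.26,0,0,0,0.15,0],[-0.72,-0.31,0,0,0,0.18,0],[-0.85,-0.37,0,0,0,0.19,0],[-0.99,-0.43,0,0,0,0.194,0],[-0.99,-0.43,0,0,0,0.194,0],[-0.99,-0.43,0,0,0,0.194,0]],
], grip_force=20)

```text
time_s: 1.13
tool_pos: [0.4951, 0.3386, 0.2019]
tool_rot: [180.0, 0.1, 119.2]
force: [0.6, 0.7, 0.1]
grip_width: 0.0283
grasp_force: 0.0
```

```bash
cat >> h.py <<'E'
O=np.array([.608,.0325]); Y=np.radians(-5.4); C=np.array([[np.cos(Y),-np.sin(Y)],[np.sin(Y),np.cos(Y)]])
def toW(p): return O+C@np.array(p)
def toC(w): return C.T@(np.array(w)[:2]-O)
def shift(wxyz,yaw=None):
    o=get_obs(); M=Rotation.from_euler('xyz',o['tool_rot'],degrees=True)
    d=M.inv().apply(np.array(wxyz)-o['tool_pos'])/.3
    w=None
    if yaw is not None: w=(M.inv()*Rotation.from_euler('xyz',[180,0,yaw],degrees=True)).as_rotvec()/np.pi
    print('shift',d.round(4),'turn',w, 'clampxy',toC(o['tool_pos']).round(4),'tcp',o['tool_pos'].round(4),o['tool_rot'].round(2),'F',o['force'].round(2),o['grip_width'],o['time_s'])
E
python3 - <<'E'
from h import *
c=cam('top');P=cloud(c)
sel=(P[...,0]>.68)&(P[...,0]<.84)&(P[...,1]>-.15)&(P[...,1]<.2)&(P[...,2]>.02)&(P[...,2]<.12)
print(sel.sum(),P[sel].min(0) if sel.any() else '',P[sel].max(0) if sel.any() else '')
w=toW([.092,.070]);print(w); shift([*w,.2],84.6)
E
```

```text
172 [0.68001483 0.15045699 0.02013407] [0.77180431 0.19999301 0.04445269]
[0.70617928 0.09353137]
shift [-1.0695  0.2123  0.0059] turn [ 1.98721429e-05 -2.97993105e-05  1.93625777e-01] clampxy [-0.1436  0.2969] tcp [0.493  0.3416 0.2018] [180.    -0.   119.45] F [0.01 1.03 0.6 ] 0.023937218327205825 1.1833
```

Emit:
servo_tool([
  [[-0.13,0.026,0,0,0,0.035,0],[-0.26,0.052,0,0,0,0.07,0],[-0.39,0.078,0,0,0,0.1,0],[-0.52,0.104,0,0,0,0.13,0],[-0.65,0.13,0,0,0,0.16,0],[-0.78,0.156,0,0,0,0.19,0],[-0.9,0.18,0,0,0,0.194,0],[-1,0.212,0,0,0,0.194,0],[-1,0.212,0,0,0,0.194,0],[-1,0.212,0,0,0,0.194,0]],
])

```text
time_s: 2.02
tool_pos: [0.6959, 0.1136, 0.2007]
tool_rot: [-179.9, 0.0, 84.7]
force: [-0.3, 0.8, 0.2]
grip_width: 0.0006
grasp_force: 0.0
```

```bash
python3 -c "
from h import *
shift([*toW([.095,.070]),.1],84.6)"
```

```text
shift [-0.0633  0.0506  0.3357] turn [-0.00037876  0.00012196  0.00039476] clampxy [0.0799 0.089 ] tcp [0.6959 0.1136 0.2007] [-1.7993e+02  2.0000e-02  8.4670e+01] F [-0.28  0.82  0.16] 0.0006122637707255391 2.0167
```

Emit:
servo_tool([
  [[-0.063,0.05,0.1,0,0,0,0],[-0.063,0.05,0.22,0,0,0,0],[-0.063,0.05,0.34,0,0,0,0],[-0.063,0.05,0.46,0,0,0,0],[-0.063,0.05,0.54,0,0,0,0],[-0.063,0.05,0.59,0,0,0,0],[-0.063,0.05,0.62,0,0,0,0],[-0.063,0.05,0.62,0,0,0,0],[-0.063,0.05,0.62,0,0,0,0]],
])

```text
time_s: 2.77
tool_pos: [0.7095, 0.0949, 0.017]
tool_rot: [179.9, -0.1, 84.8]
force: [0.5, -0.9, 0.6]
grip_width: 0.0002
grasp_force: 0.0
```

```bash
python3 -c "
from h import *
shift([*toW([.071,.070]),.015],84.6)
c=cam('top');cv2.imwrite('pics/t2.png',cv2.resize(c['frame'][120:230,180:380,::-1],None,fx=4,fy=4,interpolation=2))"
```

```text
shift [-0.0055 -0.0807  0.0066] turn [ 0.00049147 -0.00032715  0.00117182] clampxy [0.0952 0.0717] tcp [0.7095 0.0949 0.017 ] [ 1.7991e+02 -6.0000e-02  8.4810e+01] F [ 0.55 -0.93  0.55] 0.00015548897768926355 2.7667
```

Emit:
servo_tool([
  [[0,-0.03,0,0,0,0,0],[0,-0.045,0,0,0,0,0],[0,-0.055,0,0,0,0,0],[0,-0.06,0,0,0,0,0],[0,-0.065,0,0,0,0,0],[0,-0.07,0,0,0,0,0],[0,-0.07,0,0,0,0,0]],
])

```text
time_s: 3.4
tool_pos: [0.6879, 0.0955, 0.016]
tool_rot: [180.0, -0.0, 84.7]
force: [0.4, 0.4, -0.4]
grip_width: 0.0005
grasp_force: 0.0
```

Emit:
servo_tool([
  [[0,-0.004,0,0,0,0,0],[0,-0.008,0,0,0,0,0],[0,-0.012,0,0,0,0,0],[0,-0.012,0,0,0,0,0]],
])

```text
time_s: 3.73
tool_pos: [0.6841, 0.0958, 0.0157]
tool_rot: [-180.0, -0.0, 84.7]
force: [0.0, 0.4, 0.5]
grip_width: 0.0002
grasp_force: 0.0
```

Emit:
servo_tool([
  [[0,-0.004,0,0,0,0,0],[0,-0.008,0,0,0,0,0],[0,-0.01,0,0,0,0,0],[0,-0.01,0,0,0,0,0]],
])

```text
time_s: 4.07
tool_pos: [0.6812, 0.0962, 0.0158]
tool_rot: [-180.0, -0.0, 84.7]
force: [0.1, -0.8, -0.5]
grip_width: 0.0006
grasp_force: 0.0
```

Emit:
servo_tool([
  [[0,-0.003,0,0,0,0,0],[0,-0.006,0,0,0,0,0],[0,-0.006,0,0,0,0,0]],
])

```text
time_s: 4.32
tool_pos: [0.6794, 0.0963, 0.0158]
tool_rot: [-180.0, -0.0, 84.7]
force: [-0.5, 0.3, 0.6]
grip_width: 0.0006
grasp_force: 0.0
```

Emit:
servo_tool([
  [[0,-0.003,0,0,0,0,0],[0,-0.006,0,0,0,0,0],[0,-0.006,0,0,0,0,0]],
])

```text
time_s: 4.57
tool_pos: [0.6776, 0.0965, 0.0158]
tool_rot: [-180.0, -0.0, 84.7]
force: [0.7, -0.0, -0.3]
grip_width: 0.0007
grasp_force: 0.0
```

Emit:
servo_tool([
  [[0,-0.003,0,0,0,0,0],[0,-0.006,0,0,0,0,0],[0,-0.006,0,0,0,0,0]],
])

```text
time_s: 4.82
tool_pos: [0.6758, 0.0967, 0.0158]
tool_rot: [-180.0, -0.0, 84.7]
force: [-0.1, -0.3, -0.1]
grip_width: 0.0003
grasp_force: 0.0
```

Emit:
servo_tool([
  [[0,-0.003,0,0,0,0,0],[0,-0.003,0,0,0,0,0]],
])

```text
time_s: 4.98
tool_pos: [0.675, 0.0967, 0.0158]
tool_rot: [-180.0, -0.0, 84.7]
force: [0.4, -1.0, -0.5]
grip_width: 0.0005
grasp_force: 0.0
```

```bash
python3 -c "
from h import *
shift([*toW([.06,.070]),.015],84.6)
c=cam('top');cv2.imwrite('pics/t2.png',cv2.resize(c['frame'][120:230,180:380,::-1],None,fx=4,fy=4,interpolation=2))"
```

```text
shift [-0.0008 -0.0022  0.0026] turn [-1.36453375e-05 -3.15549237e-05  7.40750343e-04] clampxy [0.0606 0.0703] tcp [0.675  0.0967 0.0158] [-1.800e+02 -1.000e-02  8.473e+01] F [ 0.35 -1.05 -0.46] 0.0005233683558316146 4.9833
```

Emit:
servo_tool([
  [[0,-0.003,0,0,0,0,0],[0,-0.006,0,0,0,0,0],[0,-0.006,0,0,0,0,0]],
])

```text
time_s: 5.28
tool_pos: [0.6731, 0.0969, 0.0158]
tool_rot: [-180.0, -0.0, 84.7]
force: [-0.1, -0.4, 0.2]
grip_width: 0.0006
grasp_force: 0.0
```

Emit:
servo_tool([
  [[0,-0.003,0,0,0,0,0],[0,-0.006,0,0,0,0,0],[0,-0.006,0,0,0,0,0]],
])

```text
time_s: 5.53
tool_pos: [0.6714, 0.0971, 0.0158]
tool_rot: [-180.0, -0.0, 84.7]
force: [0.5, 0.1, -0.1]
grip_width: 0.0003
grasp_force: 0.0
```

View pics/t2.png

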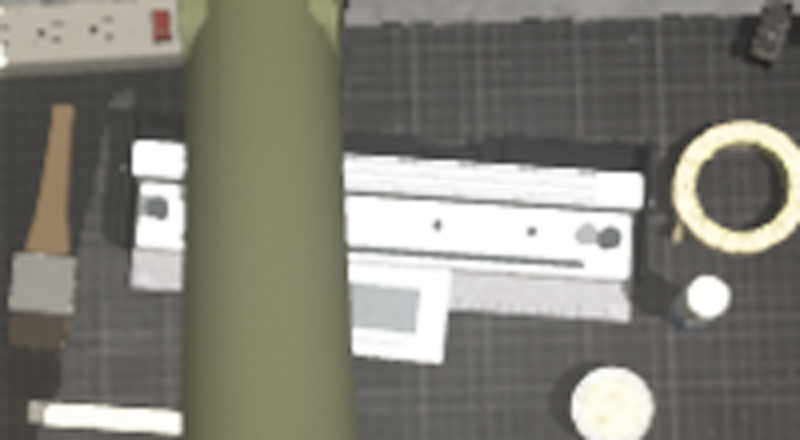

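Emit:
servo_tool([
  [[0,-0.003,0,0,0,0,0],[0,-0.003,0,0,0,0,0]],
])

```text
time_s: 5.7
tool_pos: [0.6705, 0.0972, 0.0158]
tool_rot: [-180.0, -0.0, 84.7]
force: [-0.1, 0.1, -0.1]
grip_width: 0.0002
grasp_force: 0.0
```

Emit:
servo_tool([
  [[0,-0.003,0,0,0,0,0],[0,-0.003,0,0,0,0,0]],
])

```text
time_s: 5.87
tool_pos: [0.6696, 0.0972, 0.0158]
tool_rot: [-180.0, -0.0, 84.7]
force: [0.1, 0.3, -0.5]
grip_width: 0.0003
grasp_force: 0.0
```

Emit:
servo_tool([
  [[0,-0.003,0,0,0,0,0],[0,-0.003,0,0,0,0,0]],
])

```text
time_s: 6.03
tool_pos: [0.6687, 0.0973, 0.0158]
tool_rot: [-180.0, -0.0, 84.7]
force: [0.7, 0.3, 0.5]
grip_width: 0.0004
grasp_force: 0.0
```

```bash
python3 -c "
from h import *
shift([*toW([.06,.070]),.015],84.6)
c=cam('side');cv2.imwrite('pics/s2.png',cv2.resize(c['frame'][150:270,220:400,::-1],None,fx=4,fy=4,interpolation=2))"
```

```text
shift [-0.0009  0.019   0.0025] turn [-4.77916742e-05 -2.65916178e-05  7.54763493e-04] clampxy [0.0543 0.0703] tcp [0.6687 0.0973 0.0158] [-179.99   -0.     84.74] F [0.75 0.34 0.55] 0.00041300551448344877 6.0333
```

View pics/s2.png

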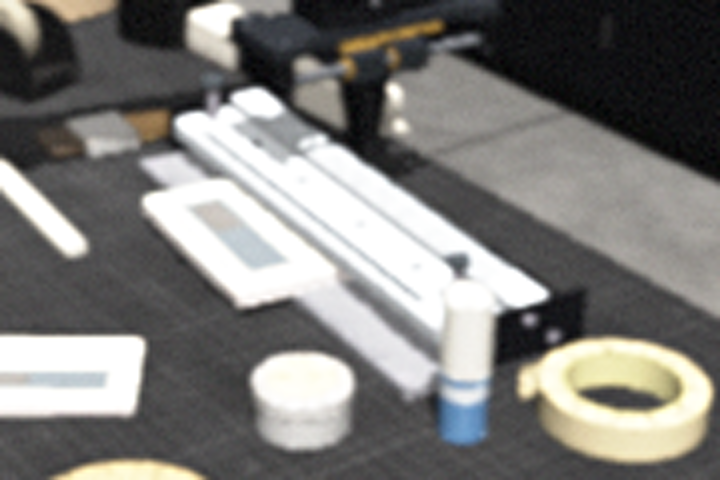

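```bash
python3 -c "
from h import *
c=np.load('top0.npy',allow_pickle=True).item()
I=c['frame'][145:175,200:355,::-1].astype(float); I=np.clip((I-0)*3.5,0,255)
cv2.imwrite('pics/t3.png',cv2.resize(I.astype(np.uint8),None,fx=5.1,fy=10,interpolation=2))
c=cam('top')
for y in (-.19,-.085,0,.085,.19): print(y,[tuple(np.round(proj(c,[*toW([x,y]),z]),1)) for x,z in((.034,.048),(.056,.028),(.06,.028))])
"
```

```text
-0.19 [(np.float64(340.5), np.float64(162.9)), (np.float64(340.1), np.float64(157.0)), (np.float64(340.2), np.float64(155.7))]
-0.085 [(np.float64(305.1), np.float64(160.6)), (np.float64(305.2), np.float64(154.7)), (np.float64(305.3), np.float64(153.4))]
0 [(np.float64(276.6), np.float64(158.7)), (np.float64(277.1), np.float64(152.9)), (np.float64(277.2), np.float64(151.6))]
0.085 [(np.float64(248.0), np.float64(156.8)), (np.float64(249.0), np.float64(151.1)), (np.float64(249.1), np.float64(149.8))]
0.19 [(np.float64(212.9), np.float64(154.5)), (np.float64(214.4), np.float64(148.8)), (np.float64(214.5), np.float64(147.5))]
```

View pics/t3.png

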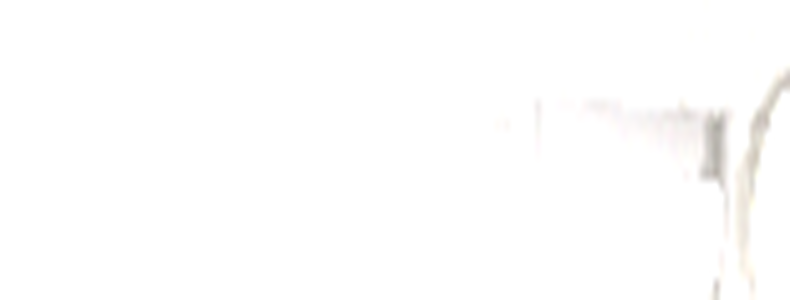

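```bash
python3 -c "
from h import *
c=cam('side');Q=cloud(c)
t=get_obs()['tool_pos']
for z in(.0,.05,.07,.1):
  u,v=proj(c,[t[0],t[1],t[2]+z]); print(z,u,v,((u-220)*4,(v-150)*4))
for p in((.008,.07,.048),(.034,.07,.048),(.034,-.19,.048),(.034,.19,.048)):
  u,v=proj(c,[*toW(p[:2]),p[2]]); print(p,((u-220)*4,(v-150)*4))
d=c['depth']
for v in range(172,192,2): print(v,[tuple((toC(Q[v,u])*1000).round().astype(int))+(int(Q[v,u,2]*1000),) for u in range(298,322,3)])
"
```

```text
0.0 310.1087636464351 193.4842995054064 (np.float64(360.4350545857403), np.float64(173.9371980216256))
0.05 310.39449500895284 178.2267028713248 (np.float64(361.5779800358114), np.float64(112.90681148529916))
0.07 310.51135632355187 171.9864960400925 (np.float64(362.04542529420746), np.float64(87.94598416037002))
0.1 310.68948977657664 162.47445525696165 (np.float64(362.75795910630654), np.float64(49.89782102784659))
(0.008, 0.07, 0.048) (np.float64(307.21322732709973), np.float64(148.17501758649144))
(0.034, 0.07, 0.048) (np.float64(337.67229339914206), np.float64(140.72633083416235))
(0.034, -0.19, 0.048) (np.float64(550.3124118424089), np.float64(290.47520811142545))
(0.034, 0.19, 0.048) (np.float64(258.72446633149275), np.float64(85.12841002123594))
172 [(np.int64(95), np.int64(212), 24), (np.int64(99), np.int64(199), 28), (np.int64(39), np.int64(81), 85), (np.int64(37), np.int64(62), 92), (np.int64(45), np.int64(58), 92), (np.int64(59), np.int64(63), 87), (np.int64(68), np.int64(62), 85), (np.int64(145), np.int64(163), 31)]
174 [(np.int64(95), np.int64(211), 17), (np.int64(98), 
[... 1787 characters left out ...]
, (np.int64(47), np.int64(60), 46), (np.int64(61), np.int64(65), 41), (np.int64(121), np.int64(142), -3), (np.int64(126), np.int64(131), 0)]
188 [(np.int64(8), np.int64(63), 47), (np.int64(14), np.int64(56), 49), (np.int64(22), np.int64(53), 48), (np.int64(52), np.int64(84), 29), (np.int64(46), np.int64(58), 40), (np.int64(101), np.int64(128), 0), (np.int64(113), np.int64(129), -3), (np.int64(120), np.int64(122), -2)]
190 [(np.int64(6), np.int64(59), 43), (np.int64(6), np.int64(43), 50), (np.int64(18), np.int64(45), 46), (np.int64(26), np.int64(43), 45), (np.int64(85), np.int64(120), 0), (np.int64(97), np.int64(120), -3), (np.int64(101), np.int64(111), 0), (np.int64(111), np.int64(108), -1)]
```

```bash
python3 -c "
from h import *
c=cam('side');Q=cloud(c)
P=Q.reshape(-1,3); X=(P[:,:2]-O)@C
def st(a,b,y0,y1,lo=.03,hi=.07):
  m=(X[:,0]>a)&(X[:,0]<b)&(X[:,1]>y0)&(X[:,1]<y1)&(P[:,2]>lo)&(P[:,2]<hi); return m.sum(),np.median(P[m,2]).round(4)
print('bar',st(-.038,-.005,-.1,0),'beam',st(.012,.03,-.1,0))
c0=np.load('side0.npy',allow_pickle=True).item(); 
c0['R']=c['R'];P=cloud(c0).reshape(-1,3); X=(P[:,:2]-O)@C
print('bar0',st(-.038,-.005,-.1,0),'beam',st(.012,.03,-.1,0))
for y in np.arange(-.19,.2,.02):
  m=(abs(X[:,1]-y)<.012)&(P[:,2]>.02)&(P[:,2]<.038)&(X[:,0]>.034)&(X[:,0]<.07)
  print(y.round(2),m.sum(),(X[m,0].min().round(3),X[m,0].max().round(3),np.median(P[m,2]).round(3)) if m.any() else '')
"
```

```text
bar (np.int64(201), np.float64(0.0416)) beam (np.int64(100), np.float64(0.0472))
bar0 (np.int64(206), np.float64(0.0414)) beam (np.int64(100), np.float64(0.0471))
-0.19 43 (np.float64(0.034), np.float64(0.055), np.float64(0.028))
-0.17 4 (np.float64(0.052), np.float64(0.057), np.float64(0.029))
-0.15 12 (np.float64(0.051), np.float64(0.057), np.float64(0.028))
-0.13 11 (np.float64(0.049), np.float64(0.057), np.float64(0.029))
-0.11 11 (np.float64(0.049), np.float64(0.057), np.float64(0.029))
-0.09 7 (np.float64(0.051), np.float64(0.057), np.float64(0.029))
-0.07 1 (np.float64(0.052), np.float64(0.052), np.float64(0.028))
-0.05 0 
-0.03 0 
-0.01 1 (np.float64(0.053), np.float64(0.053), np.float64(0.027))
0.01 1 (np.float64(0.053), np.float64(0.053), np.float64(0.026))
0.03 1 (np.float64(0.05), np.float64(0.05), np.float64(0.029))
0.05 0 
0.07 2 (np.float64(0.053), np.float64(0.053), np.float64(0.029))
0.09 9 (np.float64(0.05), np.float64(0.057), np.float64(0.029))
0.11 8 (np.float64(0.05), np.float64(0.057), np.float64(0.029))
0.13 7 (np.float64(0.05), np.float64(0.058), np.float64(0.028))
0.15 8 (np.float64(0.049), np.float64(0.057), np.float64(0.029))
0.17 6 (np.float64(0.05), np.float64(0.057), np.float64(0.029))
0.19 9 (np.float64(0.042), np.float64(0.057), np.float64(0.035))
```

Emit:
servo_tool([
  [[0,-0.004,0,0,0,0,0],[0,-0.004,0,0,0,0,0]],
])

```text
time_s: 6.4
tool_pos: [0.6674, 0.0974, 0.0157]
tool_rot: [-180.0, -0.0, 84.7]
force: [-0.0, 0.5, -0.7]
grip_width: 0.0004
grasp_force: 0.0
```

Emit:
servo_tool([
  [[0,-0.004,0,0,0,0,0],[0,-0.004,0,0,0,0,0]],
])

```text
time_s: 6.57
tool_pos: [0.6662, 0.0975, 0.0157]
tool_rot: [-180.0, -0.0, 84.7]
force: [-0.2, 0.2, 0.3]
grip_width: 0.0005
grasp_force: 0.0
```

Emit:
servo_tool([
  [[-0.007,0,0,0,0,0,0],[-0.014,0,0,0,0,0,0],[-0.02,0,0,0,0,0,0],[-0.02,0,0,0,0,0,0]],
])

```text
time_s: 6.9
tool_pos: [0.6659, 0.0905, 0.0158]
tool_rot: [180.0, 0.0, 84.7]
force: [0.1, -1.2, -0.4]
grip_width: 0.0004
grasp_force: 0.0
```

Emit:
servo_tool([
  [[0,-0.004,0,0,0,0,0],[0,-0.008,0,0,0,0,0],[0,-0.008,0,0,0,0,0]],
])

```text
time_s: 7.15
tool_pos: [0.6632, 0.0919, 0.0157]
tool_rot: [-180.0, -0.0, 84.7]
force: [-0.3, -0.2, 0.1]
grip_width: 0.0001
grasp_force: 0.0
```

```bash
python3 -c "
from h import *
c=cam('side')
I=c['frame'][160:210,285:350,::-1].astype(float)
I=255*(I/255)**.6
cv2.imwrite('pics/s3.png',cv2.resize(I.astype(np.uint8),None,fx=12,fy=12,interpolation=2))
t=get_obs(); print(t['force'],t['wrist_torque'],toC(t['tool_pos']),t['tool_pos'])
for y in(.03,.05,.07,.09): print(y,[tuple(((np.array(proj(c,[*toW(p),z]))-[285,160])*12).round()) for p,z in(((.032,y),.048),((.054,y),.028))])
"
```

```text
[-0.3753297   0.59351619  0.21349968] [-0.09934802  0.15195262  0.01893409] [0.04950865 0.06443887] [0.66335316 0.09199371 0.01577616]
0.03 [(np.float64(312.0), np.float64(365.0)), (np.float64(387.0), np.float64(419.0))]
0.05 [(np.float64(269.0), np.float64(334.0)), (np.float64(344.0), np.float64(389.0))]
0.07 [(np.float64(226.0), np.float64(304.0)), (np.float64(301.0), np.float64(358.0))]
0.09 [(np.float64(184.0), np.float64(275.0)), (np.float64(259.0), np.float64(329.0))]
```

View pics/s3.png

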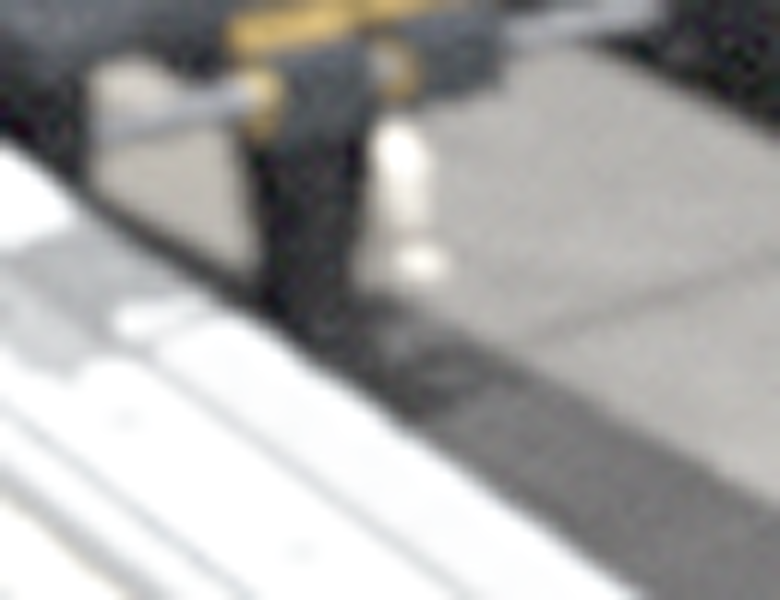

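Bystanders and bar are unchanged. The side crop shows the finger at (305,250) well behind the beam with nothing holding it, so it may already be inside the notch. I back out and touch the solid face further along first.

Emit:
servo_tool([
  [[0,0.05,0,0,0,0,0],[0,0.085,0,0,0,0,0],[-0.06,0.085,0,0,0,0,0],[-0.12,0.085,0,0,0,0,0],[-0.18,0.085,0,0,0,0,0],[-0.18,0.075,0,0,0,0,0],[-0.18,0.065,0,0,0,0,0],[-0.18,0.055,0,0,0,0,0],[-0.18,0.055,0,0,0,0,0]],
])

```text
time_s: 7.95
tool_pos: [0.6743, 0.0389, 0.0157]
tool_rot: [-180.0, -0.1, 84.9]
force: [-0.3, 0.6, 1.4]
grip_width: 0.0004
grasp_force: 0.0
```

Emit:
servo_tool([
  [[0,-0.005,0,0,0,0,0],[0,-0.01,0,0,0,0,0],[0,-0.01,0,0,0,0,0]],
])

```text
time_s: 8.2
tool_pos: [0.6718, 0.0377, 0.0158]
tool_rot: [-180.0, -0.0, 84.8]
force: [-0.0, -0.8, -0.7]
grip_width: 0.0005
grasp_force: 0.0
```

Emit:
servo_tool([
  [[0,-0.005,0,0,0,0,0],[0,-0.01,0,0,0,0,0],[0,-0.01,0,0,0,0,0]],
])

```text
time_s: 8.45
tool_pos: [0.6687, 0.0371, 0.0157]
tool_rot: [-180.0, -0.0, 84.7]
force: [-0.6, -1.3, 0.4]
grip_width: 0.0004
grasp_force: 0.0
```

Emit:
servo_tool([
  [[0,-0.005,0,0,0,0,0],[0,-0.01,0,0,0,0,0],[0,-0.01,0,0,0,0,0]],
])

```text
time_s: 8.7
tool_pos: [0.6657, 0.0373, 0.0157]
tool_rot: [-180.0, -0.0, 84.7]
force: [-0.1, 0.7, 0.3]
grip_width: 0.0004
grasp_force: 0.0
```

Emit:
servo_tool([
  [[0,-0.004,0,0,0,0,0],[0,-0.004,0,0,0,0,0]],
])

```text
time_s: 8.87
tool_pos: [0.6647, 0.0374, 0.0158]
tool_rot: [-180.0, -0.0, 84.7]
force: [-0.1, 0.2, 0.3]
grip_width: 0.0004
grasp_force: 0.0
```

Emit:
servo_tool([
  [[0,-0.004,0,0,0,0,0],[0,-0.004,0,0,0,0,0]],
])

```text
time_s: 9.03
tool_pos: [0.6634, 0.0375, 0.0158]
tool_rot: [-180.0, -0.0, 84.7]
force: [0.4, -0.9, -0.3]
grip_width: 0.0005
grasp_force: 0.0
```

Emit:
servo_tool([
  [[0,-0.004,0,0,0,0,0],[0,-0.004,0,0,0,0,0]],
])

```text
time_s: 9.2
tool_pos: [0.6622, 0.0377, 0.0158]
tool_rot: [-180.0, -0.0, 84.7]
force: [0.7, -0.1, 1.0]
grip_width: 0.0003
grasp_force: 0.0
```

```bash
python3 -c "
from h import *
c=cam('side');Q=cloud(c);P=Q.reshape(-1,3);X=(P[:,:2]-O)@C
t=get_obs()['tool_pos'];print(toC(t),t)
g=c['frame'].mean(2).astype(int)
for z in np.arange(.0,.1,.01):
  m=(X[:,0]>.03)&(X[:,0]<.085)&(abs(X[:,1]-toC(t)[1]+.007)<.02)&(abs(P[:,2]-z)<.005)
  print(z.round(2),m.sum(),(X[m]*1000).round().astype(int).tolist()[:24])
u,v=proj(c,[t[0],t[1],.06]);u=int(u);v=int(v);print(u,v)
for r in range(v-6,v+18,2): print(r,g[r,u-10:u+14].tolist())
"
```

```text
[0.05361532 0.01024248] [0.66234127 0.03765137 0.01577692]
0.0 5 [[83, 10], [84, 12], [84, -4], [85, -3], [83, -16]]
0.01 0 []
0.02 0 []
0.03 2 [[52, 2], [53, -13]]
0.04 26 [[43, 21], [44, 17], [44, 10], [56, 9], [45, 18], [42, 8], [43, 5], [45, 3], [48, 1], [54, 1], [60, 4], [62, 1], [44, 12], [47, 10], [43, -1], [47, 0], [51, 2], [55, 2], [57, 0], [64, 5], [44, 5], [46, 3], [46, -1], [51, 0]]
0.05 29 [[47, 21], [45, 13], [53, 4], [56, 5], [43, 16], [45, 13], [46, 10], [47, 6], [47, 0], [49, -1], [55, 3], [58, 2], [61, 1], [44, 17], [44, 12], [42, 4], [46, 3], [47, 1], [53, 5], [56, 4], [60, 5], [59, -3], [44, 6], [44, 1]]
0.06 30 [[41, 19], [44, 17], [43, 11], [53, 5], [60, 5], [61, 2], [42, 19], [45, 18], [44, 11], [44, 7], [46, 4], [46, 0], [49, -1], [54, 1], [57, 1], [60, 0], [43, 16], [44, 12], [44, 7], [43, 0], [49, 3], [51, 2], [56, 4], [59, 3]]
0.07 30 [[41, 18], [41, 18], [40, 11], [42, 10], [50, 7], [58, 4], [65, 4], [43, 21], [38, 9], [41, 8], [47, 2], [53, 5], [51, -2], [60, 5], [61, 2], [64, 1], [42, 14], [41, 8], [40, 1], [42, -1], [48, 3], [49, -1], [55, 4], [58, 3]]

[... 1115 characters left out ...]
, 114, 122, 135, 142]
193 [209, 210, 206, 172, 128, 75, 36, 14, 12, 14, 23, 29, 35, 31, 26, 38, 49, 67, 76, 75, 77, 78, 78, 92]
195 [251, 254, 255, 255, 255, 236, 164, 92, 44, 19, 21, 26, 35, 31, 29, 33, 46, 61, 70, 68, 57, 51, 42, 43]
197 [252, 253, 253, 252, 251, 252, 253, 251, 233, 171, 108, 61, 36, 36, 37, 36, 42, 36, 32, 38, 43, 48, 54, 57]
199 [230, 245, 253, 253, 251, 251, 251, 252, 254, 255, 254, 233, 166, 104, 54, 30, 36, 35, 38, 34, 37, 38, 40, 53]
201 [236, 212, 217, 236, 246, 251, 253, 253, 254, 253, 253, 254, 254, 246, 206, 145, 75, 50, 43, 43, 43, 49, 58, 71]
203 [255, 255, 250, 231, 209, 224, 241, 249, 250, 250, 251, 251, 251, 253, 255, 255, 247, 212, 155, 104, 77, 62, 63, 69]
```

```bash
python3 -c "
from h import *
c=cam('side');g=c['frame'].mean(2)
for r in list(range(193,226,4)):
  row=g[r,300:375]; k=np.argmin(np.diff(cv2.GaussianBlur(row[None],(5,1),1).ravel())); u=300+k+.5
  print(r,u,(toC(ray(c,u,r,.048))*1000).round(1))
# ledge/cover to table boundary rows to the right of beam
for r in range(193,240,4): 
  u0=int(round(proj(c,[*toW([.034,0]),.048])[0])); print(r,g[r,310:380:2].astype(int).tolist())
for y in (-.15,-.12,-.05,-.02): print(y,[np.round(proj(c,[*toW([x,y]),z]),1).tolist() for x,z in((.034,.048),(.054,.028),(.058,.028),(.056,0))])
P=cloud(c)
"
```

```text
193 315.5 [34.   8.8]
197 320.5 [ 32.3 -20. ]
201 325.5 [ 30.7 -47.8]
205 331.5 [ 31.5 -76.1]
209 337.5 [  32.3 -103.5]
213 342.5 [  30.8 -128.7]
217 332.5 [  -4.3 -133.9]
221 354.5 [  32.3 -179.3]
225 354.5 [  20.  -196.1]
193 [225, 211, 176, 79, 13, 10, 31, 28, 36, 69, 78, 76, 90, 130, 144, 140, 145, 150, 153, 151, 150, 149, 154, 152, 154, 155, 152, 153, 156, 156, 151, 154, 152, 159, 159]
197 [251, 253, 252, 252, 251, 169, 59, 33, 38, 37, 39, 50, 56, 50, 50, 73, 119, 145, 159, 159, 156, 158, 162, 159, 160, 164, 161, 160, 150, 151, 151, 152, 151, 150, 150]
201 [254, 211, 236, 251, 253, 253, 254, 247, 138, 51, 41, 49, 67, 73, 66, 75, 72, 73, 82, 111, 153, 166, 170, 167, 163, 161, 156, 154, 154, 149, 146, 147, 147, 146, 145]
205 [244, 255, 255, 244, 210, 242, 252, 253, 253, 255, 243, 133, 70, 68, 72, 75, 82, 74, 76, 76, 70, 69, 94, 126, 155, 159, 157, 155, 151, 149, 153, 154, 157, 155, 146]
209 [255, 255, 255, 255, 255, 255, 230, 219, 248, 252, 253, 254, 255, 228, 119, 72, 72, 73, 74, 76, 73, 75, 77, 75, 74, 76, 99, 137, 153, 155, 152, 157, 153, 155, 150]
213 [205, 254, 255, 255, 255,
[... 722 characters left out ...]
5, 203, 78, 21, 18, 82, 159, 71, 19, 19, 24, 24, 25, 56, 70, 69, 68, 71, 71, 73]
233 [227, 229, 231, 233, 196, 141, 114, 123, 150, 182, 196, 208, 235, 239, 240, 236, 181, 48, 23, 19, 22, 20, 24, 65, 137, 61, 21, 15, 55, 70, 71, 77, 74, 67, 70]
237 [197, 219, 227, 226, 231, 231, 218, 166, 121, 110, 158, 217, 234, 239, 240, 235, 178, 45, 22, 18, 26, 23, 25, 46, 154, 212, 244, 249, 249, 247, 238, 225, 243, 247, 249]
-0.15 [[348.3, 216.1], [354.1, 221.0], [355.3, 220.6], [354.1, 230.0]]
-0.12 [[341.6, 211.4], [347.4, 216.2], [348.6, 215.9], [347.5, 225.1]]
-0.05 [[326.9, 201.0], [332.7, 205.8], [333.9, 205.5], [332.9, 214.5]]
-0.02 [[321.0, 196.9], [326.8, 201.6], [327.9, 201.3], [327.0, 210.2]]
```

Emit:
servo_tool([
  [[0,-0.003,0,0,0,0,0],[0,-0.003,0,0,0,0,0]],
])

```text
time_s: 9.47
tool_pos: [0.6614, 0.0377, 0.0158]
tool_rot: [-180.0, -0.0, 84.7]
force: [0.5, -0.1, -0.3]
grip_width: 0.0003
grasp_force: 0.0
```

Emit:
servo_tool([
  [[0,-0.003,0,0,0,0,0],[0,-0.003,0,0,0,0,0]],
])

```text
time_s: 9.63
tool_pos: [0.6605, 0.0378, 0.0158]
tool_rot: [-180.0, -0.0, 84.7]
force: [0.7, 0.3, 0.8]
grip_width: 0.0008
grasp_force: 0.0
```

Emit:
servo_tool([
  [[0,-0.003,0,0,0,0,0],[0,-0.003,0,0,0,0,0],[0,-0.003,0,0,0,0,0]],
])

```text
time_s: 9.88
tool_pos: [0.6597, 0.0379, 0.0158]
tool_rot: [180.0, -0.0, 84.7]
force: [0.9, -0.4, -0.2]
grip_width: 0.0003
grasp_force: 0.0
```

```bash
python3 -c "
from h import *
for i in range(3):
  eyes.read_camera('top'); o=get_obs(); print(o['force'].round(2),o['wrist_torque'].round(3),toC(o['tool_pos']).round(4),o['effort'].round(2))"
```

```text
[-0.58  0.2  -0.12] [-0.091  0.068  0.053] [0.051  0.0102] [-0.000e+00 -5.199e+01  6.220e+00 -2.703e+01 -6.000e-02  4.000e-02
 -0.000e+00]
[ 0.62  0.56 -0.35] [-0.087  0.052 -0.007] [0.051  0.0102] [-1.000e-02 -5.199e+01  6.220e+00 -2.704e+01 -6.000e-02  4.000e-02
 -0.000e+00]
[ 0.9  -0.31  1.49] [-0.03   0.078  0.009] [0.0511 0.0102] [-1.000e-02 -5.199e+01  6.220e+00 -2.705e+01 -6.000e-02  4.000e-02
  0.000e+00]
```

Emit:
servo_tool([
  [[0,0.08,0,0,0,0,0],[0,0.16,0,0,0,0,0],[0,0.17,0,0,0,0,0],[0,0.17,0,0,0,0,0]],
])

```text
time_s: 10.37
tool_pos: [0.7115, 0.0327, 0.0155]
tool_rot: [180.0, 0.0, 84.7]
force: [-0.2, -0.0, 0.0]
grip_width: 0.0005
grasp_force: 0.0
```

```bash
python3 -c "
from h import *
c=cam('side'); t=get_obs()['tool_pos']; print(t,toC(t))
u,v=proj(c,t); print('tip px',(u-300)*12,(v-155)*12, [np.round((np.array(proj(c,t+[0,0,z]))-[300,155])*12) for z in(.02,.05,.07)])
I=255*(c['frame'][155:205,300:365,::-1]/255.)**.5
cv2.imwrite('pics/s4.png',cv2.resize(I.astype(np.uint8),None,fx=12,fy=12,interpolation=2))
"
```

```text
[0.71030428 0.03288532 0.01534023] [0.10181399 0.0100113 ]
tip px 415.01798232339297 514.2678277935495 [array([418., 441.]), array([423., 329.]), array([427., 253.])]
```

View pics/s4.png

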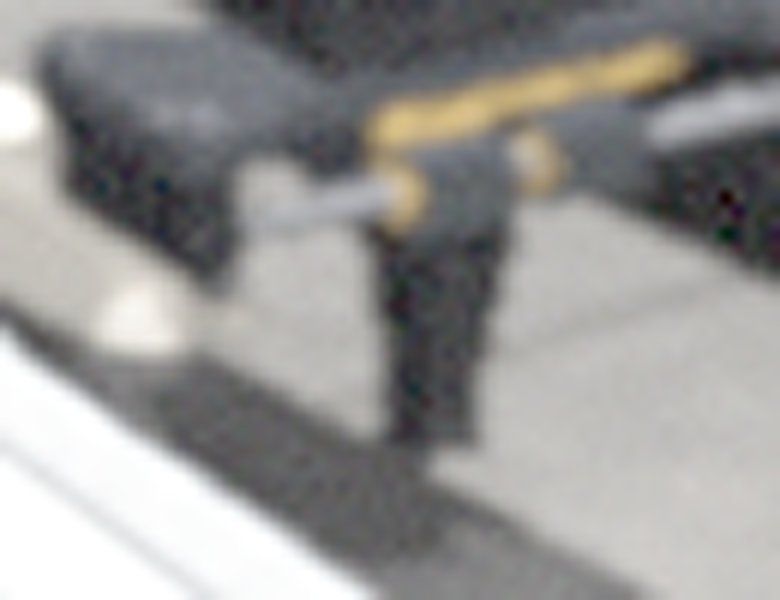

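The crop shows the fingertip ending at (435,445), while the reported TCP projects to (415,514). The real tip therefore stands about 19 mm above the reported point, so I have been passing over the ledge. I check this with depth, plus the clearance under the gripper body.

```bash
python3 -c "
from h import *
c=cam('side');Q=cloud(c)
for U,V in((435,430),(435,400),(435,350),(210,280),(225,250),(150,230),(440,225)):
  u,v=int(300+U/12),int(155+V/12); print((U,V),[(toC(Q[b,a])*1000).round().astype(int).tolist()+[int(Q[b,a,2]*1000)] for a,b in((u,v),(u-1,v),(u+1,v),(u,v-1))])
t=get_obs();u,v=300+435/12,155+447/12
# ray at plane clamp x of finger
d=c['R']@np.array([(u-c['cx'])/c['fx'],(v-c['cy'])/c['fy'],1]); n=np.array([-np.sin(Y),np.cos(Y),0])
y0=t['tool_pos']+(-.009)*n
k=(n@(y0-c['o']))/(n@d); print('tip',c['o']+k*d, toC(c['o']+k*d))
"
```

```text
(435, 430) [[99, 1, 45], [93, -3, 48], [105, 4, 42], [101, 3, 47]]
(435, 400) [[101, 5, 49], [95, 0, 53], [102, 1, 51], [101, 4, 53]]
(435, 350) [[100, 3, 63], [96, 3, 64], [106, 6, 60], [99, 2, 66]]
(210, 280) [[14, -27, 112], [14, -23, 111], [21, -22, 109], [16, -24, 114]]
(225, 250) [[17, -27, 121], [15, -26, 121], [25, -20, 116], [19, -25, 122]]
(150, 230) [[14, -2, 115], [15, 5, 112], [14, -7, 117], [14, -2, 118]]
(440, 225) [[78, -25, 113], [74, -26, 114], [78, -30, 114], [76, -28, 117]]
tip [0.70820366 0.02419445 0.03762475] [0.10054058 0.00116131]
```

Emit:
servo_tool([
  [[0.06,0,0.03,0,0,0,0],[0.12,0,0.05,0,0,0,0],[0.18,0,0.065,0,0,0,0],[0.21,0,0.071,0,0,0,0],[0.21,-0.04,0.071,0,0,0,0],[0.21,-0.08,0.071,0,0,0,0],[0.21,-0.1,0.071,0,0,0,0],[0.21,-0.11,0.071,0,0,0,0],[0.21,-0.11,0.071,0,0,0,0]],
])

```text
time_s: 11.22
tool_pos: [0.6831, 0.1, -0.0054]
tool_rot: [-180.0, -0.0, 84.8]
force: [-0.0, -0.8, -0.2]
grip_width: 0.0001
grasp_force: 0.0
```

Emit:
servo_tool([
  [[0,-0.005,0,0,0,0,0],[0,-0.01,0,0,0,0,0],[0,-0.01,0,0,0,0,0]],
])

```text
time_s: 11.47
tool_pos: [0.6807, 0.0989, -0.0054]
tool_rot: [180.0, 0.0, 84.7]
force: [-0.4, -0.6, 0.6]
grip_width: 0.0002
grasp_force: 0.0
```

Emit:
servo_tool([
  [[0,-0.003,0,0,0,0,0],[0,-0.006,0,0,0,0,0],[0,-0.006,0,0,0,0,0]],
])

```text
time_s: 11.72
tool_pos: [0.6786, 0.0992, -0.0056]
tool_rot: [-180.0, 0.0, 84.7]
force: [0.5, 0.2, 0.3]
grip_width: 0.0003
grasp_force: 0.0
```

Emit:
servo_tool([
  [[0,-0.003,0,0,0,0,0],[0,-0.005,0,0,0,0,0],[0,-0.005,0,0,0,0,0]],
])

```text
time_s: 11.97
tool_pos: [0.678, 0.0994, -0.0054]
tool_rot: [179.9, -0.0, 84.7]
force: [3.0, -0.7, -1.9]
grip_width: 0.0005
grasp_force: 1.6
```

Emit:
servo_tool([
  [[0,-0.003,0,0,0,0,0],[0,-0.005,0,0,0,0,0],[0,-0.005,0,0,0,0,0]],
])

```text
time_s: 12.22
tool_pos: [0.6781, 0.0993, -0.0052]
tool_rot: [179.7, -0.0, 84.7]
force: [6.5, -0.3, -5.3]
grip_width: 0.0006
grasp_force: 3.6
```

Emit:
servo_tool([
  [[0,-0.003,0,0,0,0,0],[0,-0.003,0,0,0,0,0]],
])

```text
time_s: 12.38
tool_pos: [0.6781, 0.0993, -0.0052]
tool_rot: [179.6, -0.0, 84.7]
force: [9.9, -1.0, -7.9]
grip_width: 0.0004
grasp_force: 4.7
```

Contact with the face at reported x = 0.678 (9.9 N). I ease off and slide along.

Emit:
servo_tool([
  [[0,0.006,0,0,0,0,0],[-0.02,0.006,0,0,0,0,0],[-0.04,0.006,0,0,0,0,0],[-0.06,0.006,0,0,0,0,0],[-0.06,0.006,0,0,0,0,0]],
])

```text
time_s: 12.8
tool_pos: [0.6763, 0.0814, -0.0046]
tool_rot: [179.8, -0.1, 84.7]
force: [4.7, -0.3, 0.2]
grip_width: 0.0009
grasp_force: 2.2
```

Emit:
servo_tool([
  [[-0.02,0,0,0,0,0,0],[-0.035,0,0,0,0,0,0],[-0.05,0,0,0,0,0,0],[-0.05,0,0,0,0,0,0]],
])

```text
time_s: 13.13
tool_pos: [0.675, 0.0673, -0.0046]
tool_rot: [179.8, -0.1, 84.7]
force: [4.4, 1.1, 0.5]
grip_width: 0.0005
grasp_force: 2.4
```

Emit:
servo_tool([
  [[-0.02,0,0,0,0,0,0],[-0.035,0,0,0,0,0,0],[-0.05,0,0,0,0,0,0],[-0.05,0,0,0,0,0,0]],
])

```text
time_s: 13.47
tool_pos: [0.6736, 0.0524, -0.0047]
tool_rot: [179.8, -0.1, 84.7]
force: [4.6, 0.5, 0.2]
grip_width: 0.0005
grasp_force: 2.3
```

Emit:
servo_tool([
  [[-0.02,0,0,0,0,0,0],[-0.035,0,0,0,0,0,0],[-0.05,0,0,0,0,0,0],[-0.05,0,0,0,0,0,0]],
])

```text
time_s: 13.8
tool_pos: [0.6721, 0.0374, -0.0048]
tool_rot: [179.8, -0.1, 84.7]
force: [4.3, 0.9, -0.4]
grip_width: 0.0007
grasp_force: 2.3
```

Emit:
servo_tool([
  [[-0.02,0,0,0,0,0,0],[-0.035,0,0,0,0,0,0],[-0.05,0,0,0,0,0,0],[-0.05,0,0,0,0,0,0]],
])

```text
time_s: 14.13
tool_pos: [0.6706, 0.0225, -0.0048]
tool_rot: [179.9, -0.1, 84.7]
force: [5.4, -0.0, -0.0]
grip_width: -0.0002
grasp_force: 2.3
```

Emit:
servo_tool([
  [[-0.02,0,0,0,0,0,0],[-0.035,0,0,0,0,0,0],[-0.05,0,0,0,0,0,0],[-0.05,0,0,0,0,0,0]],
])

```text
time_s: 14.47
tool_pos: [0.6692, 0.0076, -0.0048]
tool_rot: [179.9, -0.1, 84.7]
force: [4.8, 1.1, 0.0]
grip_width: 0.0009
grasp_force: 2.3
```

Emit:
servo_tool([
  [[-0.02,0,0,0,0,0,0],[-0.035,0,0,0,0,0,0],[-0.05,0,0,0,0,0,0],[-0.05,0,0,0,0,0,0]],
])

```text
time_s: 14.8
tool_pos: [0.6656, -0.0088, -0.0056]
tool_rot: [-179.9, 0.0, 84.7]
force: [-0.1, 0.1, -0.5]
grip_width: 0.0005
grasp_force: 0.0
```

Emit:
servo_tool([
  [[-0.02,0,0,0,0,0,0],[-0.035,0,0,0,0,0,0],[-0.05,0,0,0,0,0,0],[-0.05,0,0,0,0,0,0]],
])

```text
time_s: 15.13
tool_pos: [0.6645, -0.0251, -0.0058]
tool_rot: [-179.9, 0.1, 84.6]
force: [0.5, -1.2, -0.2]
grip_width: 0.0004
grasp_force: 0.0
```

Emit:
servo_tool([
  [[-0.02,0,0,0,0,0,0],[-0.035,0,0,0,0,0,0],[-0.035,0,0,0,0,0,0]],
])

```text
time_s: 15.38
tool_pos: [0.6648, -0.0341, -0.0053]
tool_rot: [179.9, -0.0, 84.7]
force: [0.5, -0.9, -0.1]
grip_width: 0.0005
grasp_force: 0.5
```

The force vanishes between y = 0.000 and -0.031, so the notch middle is at about y = -0.018. I centre on it and press.

Emit:
servo_tool([
  [[0.025,0,0,0,0,0,0],[0.05,0,0,0,0,0,0],[0.05,-0.006,0,0,0,0,0],[0.05,-0.012,0,0,0,0,0],[0.05,-0.016,0,0,0,0,0],[0.05,-0.016,0,0,0,0,0]],
])

```text
time_s: 15.88
tool_pos: [0.6604, -0.0182, -0.0056]
tool_rot: [-180.0, 0.0, 84.7]
force: [-0.3, 0.3, 0.6]
grip_width: 0.0002
grasp_force: 0.0
```

Emit:
servo_tool([
  [[0,-0.005,0,0,0,0,0],[0,-0.01,0,0,0,0,0],[0,-0.01,0,0,0,0,0]],
])

```text
time_s: 16.13
tool_pos: [0.6597, -0.0182, -0.0051]
tool_rot: [179.8, 0.0, 84.7]
force: [5.7, -0.0, -2.9]
grip_width: 0.0004
grasp_force: 2.5
```

Emit:
servo_tool([
  [[0,-0.005,0,0,0,0,0],[0,-0.01,0,0,0,0,0],[0,-0.01,0,0,0,0,0]],
])

```text
time_s: 16.38
tool_pos: [0.6578, -0.018, -0.0049]
tool_rot: [179.6, 0.0, 84.7]
force: [7.0, -0.8, -4.7]
grip_width: 0.0006
grasp_force: 3.6
```

Emit:
servo_tool([
  [[0,-0.005,0,0,0,0,0],[0,-0.01,0,0,0,0,0],[0,-0.01,0,0,0,0,0]],
])

```text
time_s: 16.63
tool_pos: [0.6533, -0.0176, -0.0049]
tool_rot: [179.8, 0.0, 84.7]
force: [4.8, -0.5, -0.3]
grip_width: 0.0007
grasp_force: 2.3
```

```bash
cat > m.py <<'E'
from h import *
def bar():
    c=cam('side');P=cloud(c).reshape(-1,3);X=(P[:,:2]-O)@C
    m=(X[:,0]>-.038)&(X[:,0]<-.005)&(abs(X[:,1]+.1)<.05)&(P[:,2]>.03)&(P[:,2]<.07); print('bar z',np.median(P[m,2]))
E
python3 -c "
from m import *
bar()"
```

```text
bar z 0.05297569291016668
```

The bar is up (0.053 m). I withdraw straight back and lift.

Emit:
servo_tool([
  [[0,0.05,0,0,0,0,0],[0,0.12,0,0,0,0,0],[0,0.12,-0.05,0,0,0,0],[0,0.12,-0.17,0,0,0,0],[0,0.12,-0.3,0,0,0,0],[0,0.12,-0.42,0,0,0,0],[0,0.12,-0.47,0,0,0,0],[0,0.12,-0.47,0,0,0,0]],
])

```text
time_s: 17.35
tool_pos: [0.6898, -0.0209, 0.1417]
tool_rot: [179.6, -0.1, 84.7]
force: [1.8, -0.2, 0.1]
grip_width: 0.0005
grasp_force: 0.0
```

```bash
python3 -c "
from m import *
bar(); print(get_obs()['qpos'])
w=toW([-.132,.027]); print(w); shift([*w,.135],174.6)"
```

```text
bar z 0.05328792824290485
[-18.34769072  25.92155264  24.4404389   82.72357637 -10.92600016
  73.51034131   1.70697566]
[0.47912675 0.07180247]
shift [ 0.2428 -0.7227  0.0098] turn [ 0.00103083  0.00054298 -0.49933458] clampxy [ 0.085  -0.0454] tcp [ 0.6883 -0.0207  0.1386] [ 1.7982e+02 -6.0000e-02  8.4720e+01] F [-0.4   0.03 -0.44] 0.0003382469072072065 17.4
```

Emit:
servo_tool([
  [[0.02,-0.06,0,0,0,-0.038,1],[0.04,-0.12,0,0,0,-0.076,1],[0.06,-0.18,0,0,0,-0.114,1],[0.08,-0.24,0,0,0,-0.152,1],[0.1,-0.3,0,0,0,-0.19,1],[0.12,-0.36,0,0,0,-0.228,1],[0.14,-0.42,0,0,0,-0.266,1],[0.16,-0.48,0,0,0,-0.304,1],[0.18,-0.54,0,0,0,-0.342,1],[0.2,-0.6,0,0,0,-0.38,1],[0.22,-0.66,0,0,0,-0.418,1],[0.243,-0.723,0,0,0,-0.456,1]],
])

```text
time_s: 18.4
tool_pos: [0.4755, 0.0718, 0.1336]
tool_rot: [-179.9, -0.2, 167.2]
force: [0.6, 1.0, -0.2]
grip_width: 0.0723
grasp_force: 0.0
```

```bash
python3 -c "
from m import *
w=toW([-.132,.027]); shift([*w,-.012],174.6)
c=cam('top');s=cam('side')
print(get_obs()['qpos'].round(1))
# panel front edge, strip & tin from top0 positions
c0=np.load('top0.npy',allow_pickle=True).item();c0['R']=c['R']
hsv=c0['frame']; g=hsv.min(2)
for nm,(a,b,x0,x1),z in(('strip',(215,240,180,250),.009),('tin',(205,235,318,348),.032)):
  m=(g[a:b,x0:x1]>150).astype(np.uint8); r=cv2.boundingRect(m); print(nm,[ (toC(ray(c0,x0+r[0]+i*r[2],a+r[1]+j*r[3],z))*1000).round() for i in(0,1) for j in(0,1)])
"
```

```text
shift [-0.0137  0.0038  0.4854] turn [-0.00061432 -0.00132308 -0.04137739] clampxy [-0.1356  0.0267] tcp [0.4755 0.0718 0.1336] [-179.87   -0.23  167.15] F [ 0.6   1.02 -0.21] 0.072298376207023 18.4
[-23.    0.4  11.1 111.8  -0.2  68.1  65.3]
strip [array([-163.,  258.]), array([-194.,  255.]), array([-152.,   86.]), array([-182.,   84.])]
tin [array([-114., -148.]), array([-176., -152.]), array([-110., -210.]), array([-172., -213.])]
```

Emit:
servo_tool([
  [[-0.013,-0.01,0,0,0,-0.03,1],[-0.013,-0.02,0.1,0,0,-0.041,1],[-0.013,-0.02,0.2,0,0,-0.041,1],[-0.013,-0.02,0.3,0,0,-0.041,1],[-0.013,-0.02,0.38,0,0,-0.041,1],[-0.013,-0.02,0.42,0,0,-0.041,1],[-0.013,-0.02,0.44,0,0,-0.041,1],[-0.013,-0.02,0.44,0,0,-0.041,1]],
])

```text
time_s: 19.17
tool_pos: [0.4789, 0.0645, 0.0013]
tool_rot: [-179.9, -0.3, 174.1]
force: [-0.7, -0.0, 0.7]
grip_width: 0.087
grasp_force: 0.0
```

```bash
python3 -c "
from m import *
w=toW([-.120,.020]); shift([*w,-.012],174.6)
c=cam('side'); t=get_obs(); M=Rotation.from_euler('xyz',t['tool_rot'],degrees=True)
I=c['frame'][150:270,200:340,::-1].copy()
I=cv2.resize(I,None,fx=5,fy=5,interpolation=2)
cv2.imwrite('pics/s5.png',I)
for s in(-1,1):
  p=t['tool_pos']+M.apply([0,s*.05,0]); print([((np.array(proj(c,p+[0,0,z]))-[200,150])*5).round() for z in(0,.023)])
"
```

```text
shift [-0.0388  0.0013  0.0442] turn [-0.00062283 -0.00146762 -0.00262949] clampxy [-0.1316  0.0197] tcp [0.4789 0.0645 0.0013] [-179.89   -0.26  174.13] F [-0.68 -0.    0.69] 0.08700225669003182 19.1667
[array([354., 384.]), array([353., 347.])]
[array([274., 308.]), array([273., 273.])]
```

View pics/s5.png

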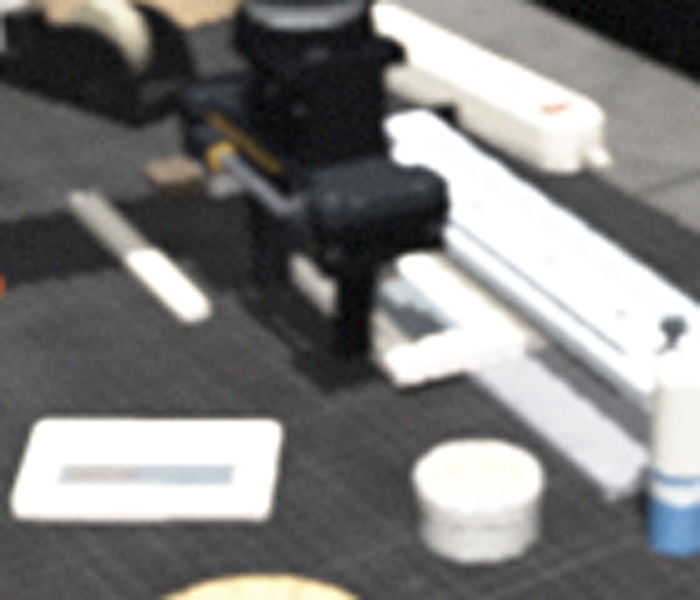

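The open fingertips are just in front of the panel; the right tip is at (350,355), clear of the edge strip at (180,290) and the tin at (480,500). I lower and push.

Emit:
servo_tool([
  [[0,0,0.02,0,0,-0.002,1],[0,0,0.038,0,0,-0.002,1],[-0.01,0,0.038,0,0,-0.002,1],[-0.02,0,0.038,0,0,-0.002,1],[-0.03,0,0.038,0,0,-0.002,1],[-0.037,0,0.038,0,0,-0.002,1],[-0.044,0,0.038,0,0,-0.002,1],[-0.051,0,0.038,0,0,-0.002,1],[-0.058,0,0.038,0,0,-0.002,1],[-0.065,0,0.038,0,0,-0.002,1],[-0.065,0,0.038,0,0,-0.002,1]],
])

```text
time_s: 20.13
tool_pos: [0.5011, 0.0634, -0.0078]
tool_rot: [180.0, 0.1, 174.6]
force: [-1.0, 0.3, 0.2]
grip_width: 0.0868
grasp_force: 0.2
```

Emit:
servo_tool([
  [[-0.005,0,0,0,0,0,1],[-0.01,0,0,0,0,0,1],[-0.015,0,0,0,0,0,1],[-0.015,0,0,0,0,0,1]],
])

```text
time_s: 20.47
tool_pos: [0.5054, 0.0629, -0.0079]
tool_rot: [180.0, 0.0, 174.6]
force: [-1.0, -0.4, -0.1]
grip_width: 0.0871
grasp_force: 0.3
```

```bash
python3 -c "
from m import *
w=toW([-.104,.020]); shift([*w,-.010],174.5)"
```

```text
shift [-0.0034 -0.002   0.007 ] turn [3.15123984e-05 2.67359131e-04 2.94839582e-04] clampxy [-0.105   0.0206] tcp [ 0.5054  0.0629 -0.0079] [1.7999e+02 5.0000e-02 1.7455e+02] F [-1.03 -0.36 -0.11] 0.08714056435874294 20.4667
```

Light contact (about 1 N, so the panel is moving). I continue until it stops firmly.

Emit:
servo_tool([
  [[-0.004,0,0,0,0,0,1],[-0.008,0,0,0,0,0,1],[-0.008,0,0,0,0,0,1]],
])

```text
time_s: 20.72
tool_pos: [0.5055, 0.0628, -0.0082]
tool_rot: [-180.0, -0.2, 174.5]
force: [-5.9, -0.2, 4.8]
grip_width: 0.0868
grasp_force: 3.0
```

Emit:
servo_tool([
  [[-0.004,0,0,0,0,0,1],[-0.008,0,0,0,0,0,1],[-0.008,0,0,0,0,0,1]],
])

```text
time_s: 20.97
tool_pos: [0.5054, 0.0628, -0.0085]
tool_rot: [-180.0, -0.5, 174.6]
force: [-10.7, 1.1, 9.6]
grip_width: 0.0872
grasp_force: 5.6
```

Emit:
servo_tool([
  [[-0.004,0,0,0,0,0,1],[-0.008,0,0,0,0,0,1],[-0.008,0,0,0,0,0,1]],
])

```text
time_s: 21.22
tool_pos: [0.5054, 0.0629, -0.0089]
tool_rot: [-179.9, -0.8, 174.6]
force: [-16.2, 1.7, 12.8]
grip_width: 0.087
grasp_force: 8.0
```

Emit:
servo_tool([
  [[0.012,0,0,0,0,0,1],[0.024,0,0,0,0,0,1],[0.05,0,0,0,0,0,1],[0.09,0,0,0,0,0,1],[0.11,0,0,0,0,0,1],[0.11,0,-0.04,0,0,0,1],[0.11,0,-0.15,0,0,0,1],[0.11,0,-0.28,0,0,0,1],[0.11,0,-0.4,0,0,0,1],[0.11,0,-0.5,0,0,0,1],[0.11,0,-0.5,0,0,0,1]],
])

```text
time_s: 22.13
tool_pos: [0.484, 0.0661, 0.1492]
tool_rot: [179.7, 0.7, 174.5]
force: [0.5, 0.4, -0.3]
grip_width: 0.0866
grasp_force: 0.0
```

Emit:
servo_tool([
  [[0,0.12,-0.05,0,0,0,1],[0,0.25,-0.1,0,0,0,1],[0,0.37,-0.15,0,0,0,1],[0,0.5,-0.15,0,0,0,1],[0,0.62,-0.15,0,0,0,1],[0,0.75,-0.15,0,0,0,1],[0,0.87,-0.15,0,0,0,1],[0,0.95,-0.15,0,0,0,1],[0,0.95,-0.15,0,0,0,1]],
])

```text
time_s: 22.88
tool_pos: [0.5041, 0.3562, 0.1858]
tool_rot: [179.8, -0.1, 175.0]
force: [-0.1, 0.7, -0.5]
grip_width: 0.087
grasp_force: 0.0
```

```bash
python3 -c "
from m import *
bar(); c=cam('top'); g=c['frame'].astype(float).mean(2)
I=c['frame'][140:250,180:370,::-1]; cv2.imwrite('pics/end.png',cv2.resize(I,None,fx=4.2,fy=4.2,interpolation=2))
# panel front edge scan in clamp coords at z=.02
xs=np.linspace(-.125,-.078,95)
for y in np.arange(-.04,.1,.02):
  L=np.array([proj(c,[*toW([x,y]),.02]) for x in xs],np.float32)
  pr=cv2.remap(g.astype(np.float32),L[:,:1],L[:,1:],1).ravel(); print(y.round(2),xs[np.argmax(np.gradient(cv2.blur(pr[None],(5,1)).ravel()))].round(4))
print(get_obs()['tool_pos'])"
```

```text
bar z 0.05316359902382234
-0.04 -0.0945
-0.02 -0.0925
0.0 -0.094
0.02 -0.0925
0.04 -0.0935
0.06 -0.095
0.08 -0.0935
0.1 -0.0945
[0.50583542 0.3496903  0.18611797]
```

View pics/end.png

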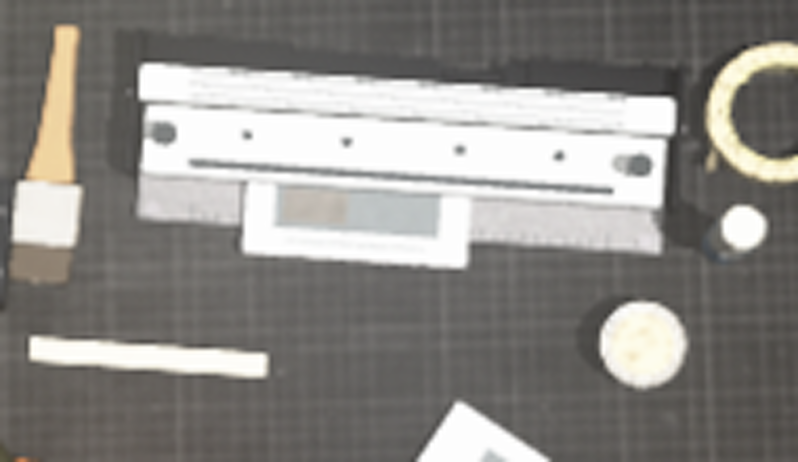

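The panel's front edge is straight and square at -0.094 m, crop (243,252) to (467,268). The bar is up and the bystanders are unmoved. I hand it in.

```bash
python3 -c "
from cell import env
print(env.sign_off())"
```

```text
the job is handed in; nothing more can be done
None
```

I handed the job in: the catch was found by touch and pressed, the clamp bar sprang up, and the panel is pushed home and square against the back stop. The bystanders showed no movement in the last picture, and the sign-off returned no verdict.

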